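Park the label roll and hold the unwinder's tension arm open

TASK

Slide the loose roll of labels flat along the table, without lifting or tipping it, until it lies wholly on the round dark mat. Then take the label unwinder's sprung tension arm by its upright roller and swing it forward, away from the empty spindle and against its spring, all the way to its stop, and finish while still holding it there (do not let go), with the roll still on the mat, so that a colleague can load it. Leave the other things on the table where they are.

Things in the scene. Friction and masses are not known exactly. Their poses are not given: they have to be found in the camera images.
- roll_center (a point): Centre of the loose label roll: a white paper roll with a brown core, lying flat on the table (axis upright), about 69 mm across and 28 mm high, with a loose paper end that makes it 77 mm across in one direction; 0.15 kg give or take. The point lies on its axis half-way up, 14 mm above the table.
- mat_center (a point): Centre of the parking mat: a flat round dark rubber disc, 130 mm across and about 1 mm thick, fixed on the table; it makes no step for the roll. The roll starts 14 to 30 cm from it, either side of it (mat left and roll right, or the other way round).
- roller (a point): The upright white roller at the free end of the unwinder's tension arm: 16 mm across, standing free from 54 to 97 mm above the table, with the arm's plates below it; the point lies on its axis 78 mm above the table. It can be pinched from above or pushed sideways by its side. It moves on an arc of 110 mm radius about pivot.
- pivot (a point): The arm's upright hinge axis, at the height of the roller point (78 mm above the table), in the unwinder's dark pivot body under its aluminium hanger bracket (top of the bracket bolt 83 mm above the table). The unwinder is a grey plate, 220 x 220 x 10 mm, fixed to the table, at varying place and yaw; it carries the pivot body, an empty low spindle (40 mm high, 11 mm radius, 50 mm from the roller at rest) on a white flange, and two black stop posts beside the arm (53 mm high).
- cage_arm (a joint): Angle of the tension arm in rad: 0 at rest (roller near the spindle), 1.13 at its stop. It grows as the arm turns clockwise seen from above; the roller then travels first towards the robot and to the robot's left, then to the left. The spring pulls it back to 0 all the time: about 5 N at the roller at rest, 8.5 N at the stop.
- timer: Bystander: white dial timer, 66 mm across, 38 mm high; origin at the centre of its underside.
- cup: Bystander: small measuring cup, 55 mm across, 40 mm high; origin at the centre of its underside.
- scraper: Bystander: flat white dough scraper, 85 x 120 x 9 mm; origin at the centre of its underside.
- tie_bundle: Bystander: bundle of bag ties, 14 x 96 x 14 mm; origin at the centre of its underside.
- dish: Bystander: steel tasting dish, 108 mm across, 16 mm high; origin at the centre of its underside.
- cookie: Bystander: heart cookie, 51 x 57 x 8 mm; origin at the centre of its underside.
There are look-alikes about, which are no part of the job. Leave any green, orange or purple look-alike of the part that bears roll_center alone.

How it is judged:
On the way, in this order (a step that is already met when the one before it is completed fails the run):
1. the label roll lies wholly on the mat, at rest, with the arm still at rest (horizontal distance between roll_center and mat_center below 0.029 m and linear speed of label_roll below 0.02 m/s and value of joint cage_arm below 0.15 rad), for 0.2 s.
2. the tension arm is swung to its stop (value of joint cage_arm above 1.06 rad), for 0.2 s.
At the end, for the whole second after the job is handed in: The gripper's fingers hold the arm still at its stop (joint above 1.06 rad of 1.13, finger force on it above 2 N) through the last second, and the roll lies flat and at rest on the mat, its centre within 29 mm of the mat's centre (value of joint cage_arm above 1.06 rad and velocity of joint cage_arm between -0.1 and 0.1 rad/s and contact force between the fingers and cage_arm above 2 N and horizontal distance between roll_center and mat_center below 0.029 m and height (world z) of roll_center below 0.022 m and angle between roll_center's own z axis and vertical below 0.15 rad and linear speed of label_roll below 0.02 m/s); the arm keeps its last pose, push and grip.
It fails at once if the label roll is lifted off the table or tipped (height (world z) of roll_center above 0.024 m or angle between roll_center's own z axis and vertical above 0.3 rad).
It fails at once if a bystander is pushed away by more than 2 cm (distance of any of timer, cup, scraper, tie_bundle, dish, cookie from where it was at the start of the episode above 0.02 m).
It also fails if it takes over 54 s, if anything falls off the work surface, if the arm or the gripper's body presses on something with over 40 N, if the wrist force passes 120 N, or if a joint passes its speed limit or range.

ROBOT

A 6-joint arm with a two-finger parallel gripper is mounted at the origin on a cart in front of the work surface, level with it; the furniture and walls round the work are solid. World frame = base frame: x ahead of the robot, y to its left, z up, the work surface at z = 0. Lengths are in m, angles in rad, forces in N, time in s.
With the tool pointing down it reaches from about 0.35 to 0.85 m from the base axis. Payload 8.1 kg.
Tool frame: the origin (TCP) lies midway between the tips of the shut fingers; the grasp point (between the pads) lies 19 mm behind it (env.tcp_to_grasp is the distance from the TCP to the grasp point, in m); z points along the fingers, y is the direction in which the jaws open and shut (so a half turn about z gives the same grasp; the last joint's range is limited). The gripper opens to 85 mm and grips with 20 to 120 N. Pads are 22 mm wide; open, the fingers measure 114 mm over their backs; the gripper's body (76 mm by 85 mm) begins 54 mm behind the grasp point. The pads swing forward as they close: fully open they stand 13 mm farther back than shut.
Start: joints at [-1.272, 0.13, 1.488, -0, 1.523, -0.085], TCP at [0.225, -0.556, 0.231] pointing down, gripper open.
Joint ranges: [-2.96, 2.96], [-0.89, 2.26], [0.02, 2.5], [-1.34, 4.48], [0, 2.73], [-2.66, 2.66]. Speed limits (rad/s): [2.39, 2.39, 2.79, 3.14, 3.14, 3.14].

INTERFACE

Orientations are given as a unit quaternion [x, y, z, w].
In Python, from cell import env, eoat, kin, sensors, imaging, job gives the robot as it stands. Calls block until the motion is done:
- env.move_ptp(position, orientation): joint-space move of the TCP to a pose.
- env.move_straight(position, attitude=None, rate=0.15, threshold=None): straight line of the TCP; attitude=None keeps the orientation; rate is the mean speed in m/s. With threshold (N) it stops when the force on the tool has changed by that much, and returns True; else False.
- env.move_joints(angles): joint-space move.
- eoat.grip(opening, squeeze=None): opening from 0.0 (shut) to 1.0 (fully open); squeeze is the grip in N (None keeps the last); returns when the fingers have stopped.
- env.sleep(seconds).
- kin.ik(position, orientation): joint angles nearest the present ones, or None.
- sensors.get_state(): the state.
- imaging.capture(name): name is "side" or "top"; returns (picture, depth): 480x640x3 uint8, red, green, blue; 480x640 float32, m along the optical axis (not along the pixel's ray), 0 where there is no reading.
- imaging.camera_params(name): a dict with "mtx" (3x3 intrinsics, pixels), "dist_coeffs" ([k1, k2, p1, p2, k3] as OpenCV has them; the pictures are not rectified), "R" (3x3) and "t" (3): a world point X has camera coordinates R X + t. Camera axes: x right, y down, z forward; pixel columns grow to the right and rows downward; lengths in m; the calibration is good to about 2 mm. A picture is of the moment at which its call begins. camera_params takes no time and is no camera call.
A pose or a line that the arm cannot do raises env.IKError and nothing moves.
- job.job_done(): hands the job in, once; it reports no verdict.
The state is a dict: "time": time; "q": joint angles; "dq": joint speeds; "effort": joint torques, N m; "tool_pos": TCP position; "tool_rot": TCP orientation; "force": force on the tool from outside, world axes, zero at the start; "moment": the same for the moment, N m; "width": opening from 0.0 (shut) to 1.0 (fully open).
Only numpy, scipy, OpenCV 4.12 (cv2) and the standard library are available. Lean on these libraries where they do the work, as an engineer would, in place of code of your own. Each camera call takes 0.05 s, during which the arm holds its last target.

## Working session

There is one attempt and no reset: what is moved stays moved. The work goes in short steps, each a Python script; the robot and the scene stay as the last script left them, time stands still between calls to the robot, and variables do not carry over. Pictures are saved under pics/ and viewed, and the job is handed in when it is done.

```bash
ls; mkdir -p pics
cat > h.py <<'E'
import numpy as np, cv2
from cell import env, eoat, kin, sensors, imaging, job
def snap(name,f):
    p,d=imaging.capture(name); cv2.imwrite(f'pics/{f}.png',p[:,:,::-1]); np.save(f'pics/{f}.npy',d); return p,d
def ray(name,uv):
    c=imaging.camera_params(name); K=np.array(c['mtx'],float);D=np.array(c['dist_coeffs'],float);R=np.array(c['R']);t=np.array(c['t'])
    n=cv2.undistortPoints(np.array(uv,float).reshape(-1,1,2),K,D).reshape(-1,2)
    d=np.c_[n,np.ones(len(n))]
    return -R.T@t, d@R   # origin, dirs (world)
def atz(name,uv,z):
    o,d=ray(name,uv); s=(z-o[2])/d[:,2]; return o+d*s[:,None]
def proj(name,X):
    c=imaging.camera_params(name)
    return cv2.projectPoints(np.array(X,float).reshape(-1,1,3),cv2.Rodrigues(np.array(c['R'],float))[0],np.array(c['t'],float),np.array(c['mtx'],float),np.array(c['dist_coeffs'],float))[0].reshape(-1,2)
def cloud(name,d):
    v,u=np.mgrid[0:480,0:640]; o,r=ray(name,np.c_[u.ravel(),v.ravel()]); 
    return (o+r*d.ravel()[:,None]).reshape(480,640,3)
def crop(f,u0,v0,u1,v1,k):
    p=cv2.imread(f'pics/{f}.png')[v0:v1,u0:u1]; cv2.imwrite(f'pics/{f}_c{u0}_{v0}.png',cv2.resize(p,None,fx=k,fy=k,interpolation=cv2.INTER_CUBIC))
E
python3 - <<'E'
from h import *
for n in('top','side'):
    snap(n,n+'0'); print(ray(n,[[320,240]]))
print(sensors.get_state())
E
```

```text
pics
(array([ 0.4597762 , -0.14925566,  1.08904849]), array([[ 1.20207975e-01, -2.13999725e-04, -9.92753108e-01]]))
(array([ 0.63795594, -0.90592565,  0.7758077 ]), array([[-0.05316593,  0.72742425, -0.68423198]]))
{'time': 0.1, 'q': array([-1.27239302e+00,  1.31086720e-01,  1.48919345e+00,  2.47829435e-05,
        1.52301743e+00, -8.54189685e-02]), 'dq': array([ 0.00030058, -0.00126601, -0.00315704, -0.0007158 , -0.00121318,
        0.00188752]), 'effort': array([ 7.02482994e-04, -5.70952928e+01, -5.01941264e+01, -1.62229812e-04,
        8.09623481e-03,  2.82994513e-06]), 'tool_pos': array([ 0.22454864, -0.55584778,  0.23033603]), 'tool_rot': array([ 9.81641265e-01,  1.90734632e-01, -7.83037661e-05, -8.48961820e-04]), 'force': array([-0.50439687, -0.25264804,  0.07223871]), 'moment': array([0.02168663, 0.06468525, 0.02389013]), 'width': 0.9998474575181181}
```

View pics/top0.png

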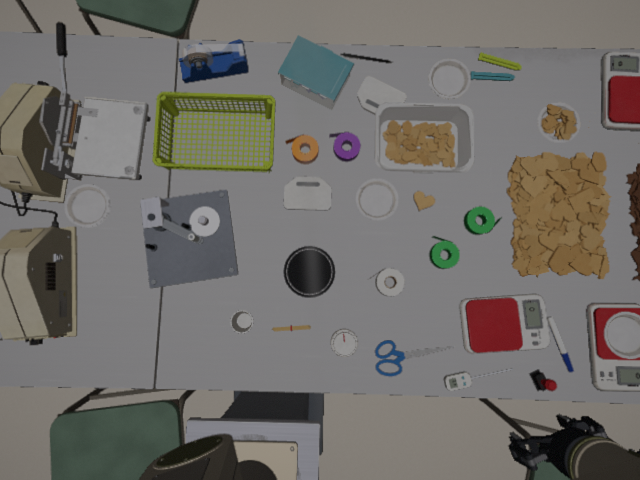

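View pics/side0.png

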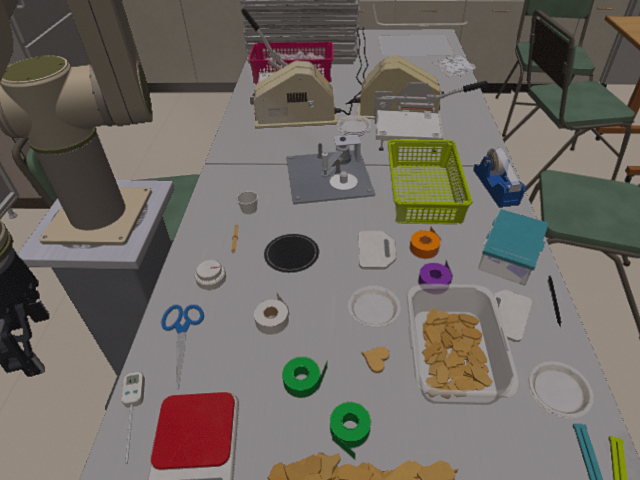

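The top picture shows these rolls: white (390,282), orange (305,149), purple (346,146), green (480,220) and green (445,254). The white one with the brown core fits the description. The mat is at (309,272), the unwinder at (190,237). I'll confirm in enlarged crops.

Run:
```python
from h import *
crop('top0',280,230,420,310,5); crop('top0',130,180,245,290,5); crop('side0',280,125,380,205,7)
d=np.load('pics/top0.npy'); C=cloud('top',d)
p=cv2.imread('pics/top0.png')
for n,(u,v) in dict(roll=(377,282),mat=(309,272),tbl=(350,250),plate=(200,270),bracket=(152,205),roller=(191,237),spindle=(205,221),timer=(344,343),cup=(242,322),tie=(292,328),dish=(377,200)).items(): print(n,C[v,u].round(3))
c=imaging.camera_params('top');print(c['mtx'])
```

```text
roll [ 0.489 -0.291  0.029]
mat [ 0.51  -0.124  0.003]
tbl [ 0.568 -0.226  0.004]
plate [0.508 0.147 0.006]
bracket [0.655 0.249 0.077]
roller [0.578 0.147 0.099]
spindle [0.626 0.133 0.038]
timer [ 0.343 -0.213  0.038]
cup [0.383 0.037 0.003]
tie [ 0.372 -0.087  0.006]
dish [ 0.698 -0.292  0.005]
[[433.27862789   0.         319.64133412]
 [  0.         433.27862789 241.22936398]
 [  0.           0.           1.        ]]
```

```bash
ls pics
```

```text
side0.npy
side0.png
side0_c280_125.png
top0.npy
top0.png
top0_c130_180.png
top0_c280_230.png
```

View pics/top0_c280_230.png

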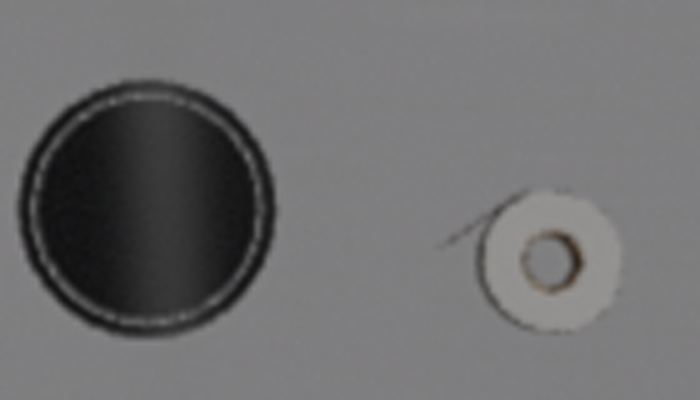

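View pics/top0_c130_180.png

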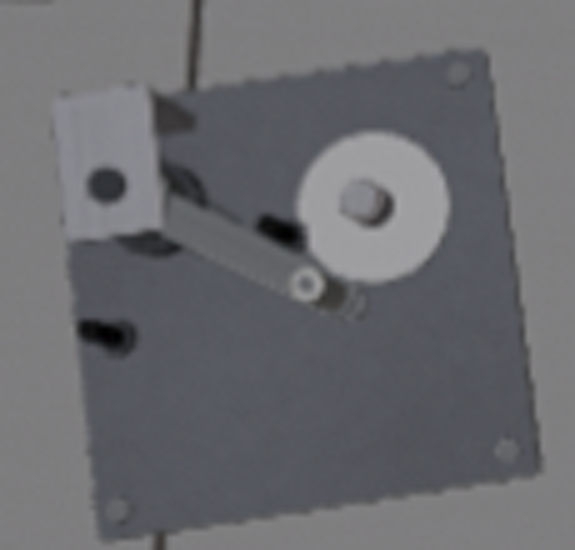

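View pics/side0_c280_125.png

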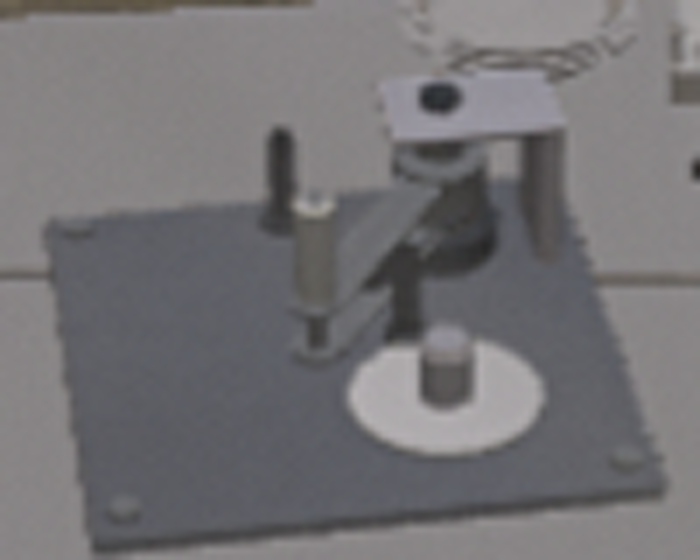

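Run:
```python
from h import *
f=lambda u0,v0,a,b:(u0+(a-2)/5,v0+(b-2)/5)
roll=atz('top',[f(280,230,552,261)],.028)[0]
e=atz('top',[f(280,230,481,261),f(280,230,623,261),f(280,230,440,247)],.028)
mat=atz('top',[f(280,230,148,209)],.001)[0]
rol=atz('top',[f(130,180,306,285)],.097)[0]
piv=atz('top',[f(130,180,106,186)],.083)[0]
sp=atz('top',[f(130,180,364,201)],.040)[0]
post=atz('top',[f(130,180,88,329),f(130,180,268,222)],.053)
g=lambda a,b:(280+(a-3)/7,125+(b-3)/7)
# side
print('side roller',atz('side',[g(316,207)],.097),'bolt',atz('side',[g(440,97)],.083))
print('side roll',atz('side',[(271,311)],.028),'mat',atz('side',[(292,253)],.001))
print('roll',roll,e,'mat',mat,'roller',rol,'piv',piv,'sp',sp,'posts',post,sep='\n')
print(np.linalg.norm(rol[:2]-piv[:2]),np.linalg.norm(rol[:2]-sp[:2]),np.linalg.norm(roll[:2]-mat[:2]))
for n,uv,z in[('timer',(344,343),.038),('cup',(242,321),.04),('dish',(377,200),.016),('tie1',(273,328),.014),('tie2',(310,327),.014),('scr1',(331,195),.009),('scr2',(285,210),.009)]: print(n,atz('top',[uv],z)[0].round(3))
```

```text
side roller [[0.58147619 0.14237589 0.097     ]] bolt [[0.62624055 0.24378809 0.083     ]]
side roll [[ 0.49186141 -0.32052736  0.028     ]] mat [[ 0.51455387 -0.12791156  0.001     ]]
roll
[ 0.49036131 -0.32279052  0.028     ]
[[ 0.48938805 -0.28823042  0.028     ]
 [ 0.49134092 -0.35731894  0.028     ]
 [ 0.49562893 -0.26817005  0.028     ]]
mat
[ 0.51150059 -0.12456529  0.001     ]
roller
[0.57960136 0.14774706 0.097     ]
piv
[0.62534422 0.24759018 0.083     ]
sp
[0.62861121 0.13919357 0.04      ]
posts
[[0.56087448 0.26293963 0.053     ]
 [0.61497144 0.18096976 0.053     ]]
0.10982284512691276 0.04975065021788346 0.19934921441215175
timer [ 0.343 -0.213  0.038]
cup [0.388 0.031 0.04 ]
dish [ 0.695 -0.29   0.016]
tie1 [ 0.371 -0.041  0.014]
tie2 [ 0.376 -0.131  0.014]
scr1 [ 0.706 -0.174  0.009]
scr2 [ 0.665 -0.059  0.009]
```

Measurements are consistent: roller–pivot 109.8 mm (given 110), roller–spindle 49.8 mm (given 50), roll 69 mm across, and the two cameras agree within 2–5 mm. The white roll at (390,282) is confirmed. I'll pinch it lightly, keeping the pads clear of the loose tail, and slide it.

```bash
cat >> h.py <<'E'
from scipy.spatial.transform import Rotation as Ro
roll=np.array([.4908,-.3220]);mat=np.array([.5128,-.126]);rl=np.array([.5803,.1455]);pv=np.array([.6258,.2460])
def quat(ang):  # tool y along world angle ang, z down
    y=np.array([np.cos(ang),np.sin(ang),0]);z=np.array([0,0,-1.]);return Ro.from_matrix(np.c_[np.cross(y,z),y,z]).as_quat()
E
python3 - <<'E'
from h import *
for a in(-25,155): print(a,[kin.ik([*p,z],quat(np.radians(a))) for p in(roll,mat) for z in(.12,-.003)])
for s in(0,180):
  for th in np.linspace(0,1.13,3):
    v=rl-pv; c=Ro.from_euler('z',-th).apply([*v,0])[:2]; t=np.arctan2(-c[0],c[1])+np.radians(s) 
    print(s,np.degrees(t),pv+c,kin.ik([*(pv+c),.059],quat(t)))
E
```

```text
-25 [array([-6.67965922e-01,  1.73981573e-01,  1.64725527e+00, -4.44089210e-16,
        1.32035581e+00, -2.31633609e-01]), array([-6.67965922e-01,  3.29112258e-01,  1.71177514e+00, -4.44089210e-16,
        1.10070526e+00, -2.31633609e-01]), array([-3.38049354e-01,  1.84533902e-02,  1.81338206e+00, -4.44089210e-16,
        1.30975721e+00,  9.82829592e-02]), array([-3.38049354e-01,  1.88309311e-01,  1.88139544e+00, -4.44089210e-16,
        1.07188790e+00,  9.82829592e-02])]
155 [None, None, None, None]
0 155.6420103156372 [0.5803 0.1455] [ 1.59981905e-01  2.70225098e-01  1.65535040e+00 -4.44089210e-16
  1.21601715e+00 -2.55648363e+00]
0 123.26989489074569 [0.53356193 0.18548027] [ 2.43795756e-01  1.86893688e-01  1.75273462e+00 -4.44089210e-16
  1.20196434e+00 -1.90766978e+00]
0 90.8977794658542 [0.51549355 0.24427144] [ 3.52641084e-01  2.00879215e-01  1.73673671e+00 -4.44089210e-16
  1.20397673e+00 -1.23382445e+00]
180 335.64201031563715 [0.5803 0.1455] [ 1.59981905e-01  2.70225098e-01  1.65535040e+00 -4.44089210e-16
  1.21601715e+00  5.85109025e-01]
180 303.2698948907457 [0.53356193 0.18548027] [ 2.43795756e-01  1.86893688e-01  1.75273462e+00 -4.44089210e-16
  1.20196434e+00  1.23392288e+00]
180 270.8977794658542 [0.51549355 0.24427144] [ 3.52641084e-01  2.00879215e-01  1.73673671e+00 -4.44089210e-16
  1.20397673e+00  1.90776820e+00]
```

Run:
```python
from h import *
q=quat(np.radians(-25))
env.move_ptp([*roll,.13],q)
print(env.move_straight([*roll,.05],rate=.12)); print(env.move_straight([*roll,-.003],rate=.05,threshold=8))
s=sensors.get_state();print(s['time'],s['tool_pos'],s['force'])
snap('side','s1');snap('top','t1'); crop('s1',220,250,380,370,5); crop('t1',320,230,460,335,5)
```

```text
False
False
3.5083 [ 0.49115477 -0.32226771 -0.00250584] [ 0.42136013  0.5235498  -0.4545089 ]
```

View pics/s1_c220_250.png

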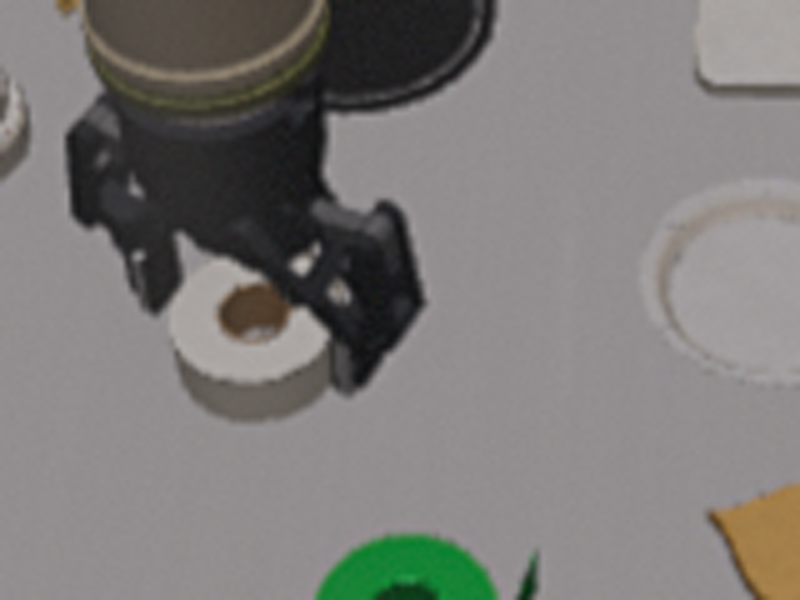

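View pics/t1_c320_230.png

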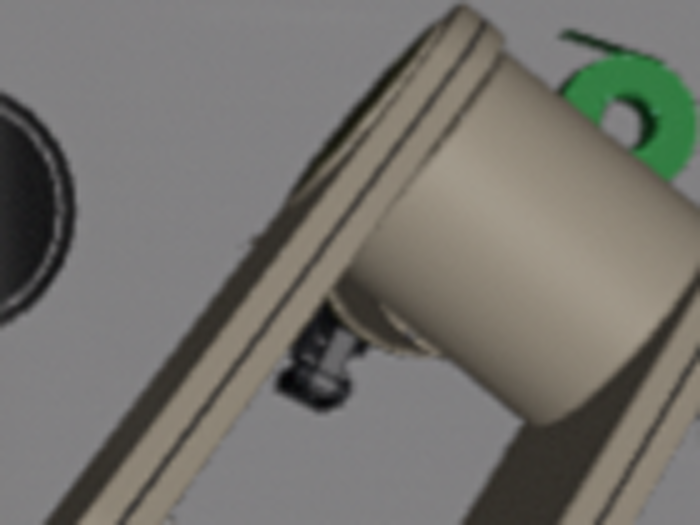

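The side picture shows the roll, core at crop (255,313), sitting between the two open fingers with their tips beside it. Now I'll close lightly and slide it.

Run:
```python
from h import *
print(eoat.grip(.7,20))
s=sensors.get_state();print(s['time'],s['tool_pos'],s['force'],s['width'])
p,d=snap('side','s2'); crop('s2',220,250,380,370,5)
```

```text
False
3.9083 [ 0.49113885 -0.32225298 -0.00248596] [-0.27838505  0.58752456  3.01725889] 0.7917370098898239
```

View pics/s2_c220_250.png

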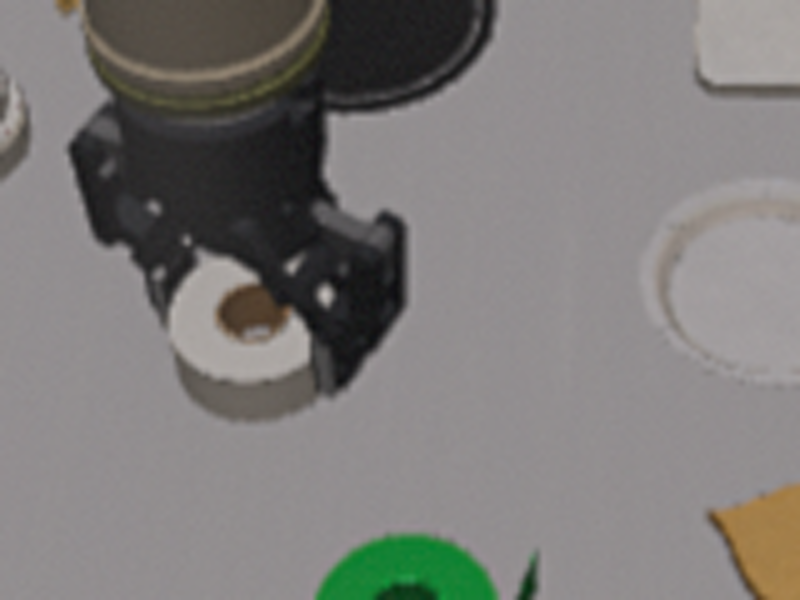

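The fingers stopped on the roll at about 67 mm, with the roll still flat. Sliding now.

Run:
```python
from h import *
print(env.move_straight([*mat,-.003],rate=.06,threshold=25))
s=sensors.get_state();print(s['time'],s['tool_pos'],s['force'],s['width'])
snap('side','s3'); crop('s3',220,190,380,310,5)
eoat.grip(1.0); env.sleep(.2)
snap('side','s3b'); crop('s3b',220,190,380,310,5)
s=sensors.get_state();print(s['time'],s['tool_pos'],s['force'],s['width'])
```

```text
False
7.3917 [ 0.51314235 -0.12628518 -0.00254142] [-0.78543809 -4.89157803  7.07600313] 0.7855213869095705
8.0167 [ 0.51268263 -0.12589362 -0.00314567] [-0.24656332  0.18306028 -0.81280578] 1.0014903748973047
```

View pics/s3b_c220_190.png

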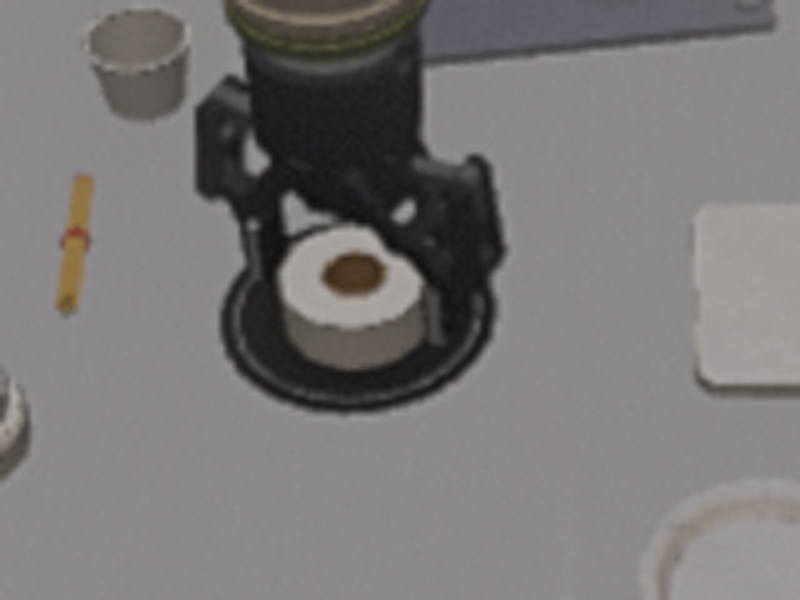

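The roll is flat inside the mat's rim and free of the fingers. I'll lift straight up, then go above the roller.

Run:
```python
from h import *
env.move_straight([*mat,.17],rate=.12)
env.move_ptp([*rl,.17],quat(np.radians(335.64)))
eoat.grip(.55)
snap('side','s4'); snap('top','t4');crop('s4',220,110,380,230,5);crop('t4',240,200,380,305,5)
crop('s4',230,200,350,290,6)
s=sensors.get_state();print(s['time'],s['tool_pos'],s['width'])
```

```text
11.2583 [0.58035066 0.1453301  0.17005194] 0.5474125486124316
```

View pics/t4_c240_200.png

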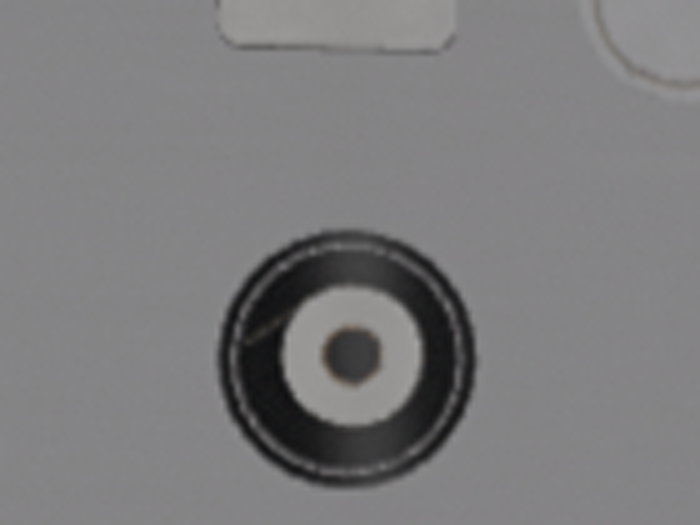

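View pics/s4_c220_110.png

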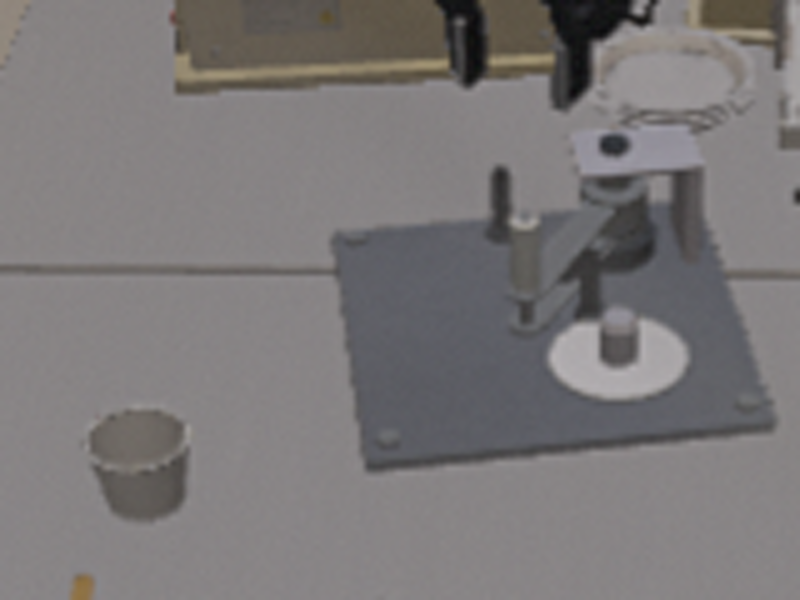

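View pics/s4_c230_200.png

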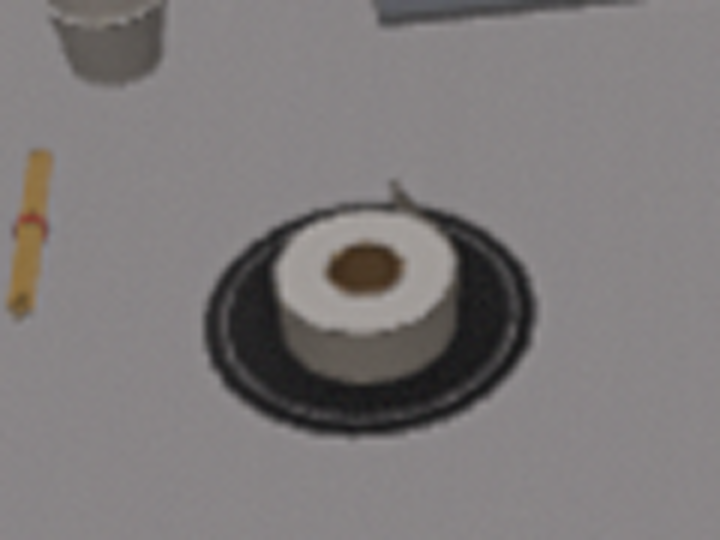

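The top picture puts the roll centre at crop (352,355) on the mat centre at (347,358), so it's about 2 mm off and flat; step 1 should be met. The tension arm is still at rest and the fingers are open above the roller. Now I'll descend onto it and pinch.

Run:
```python
from h import *
print(env.move_straight([*rl,.115],rate=.1)); print(env.move_straight([*rl,.060],rate=.05,threshold=6))
s=sensors.get_state();print(s['time'],s['tool_pos'],s['force'],s['width'])
snap('side','s5');crop('s5',260,90,380,180,6)
```

```text
False
False
13.2083 [0.58070759 0.1455588  0.0605186 ] [ 0.22783459  0.50163369 -0.87014734] 0.5471655792009419
```

View pics/s5_c260_90.png

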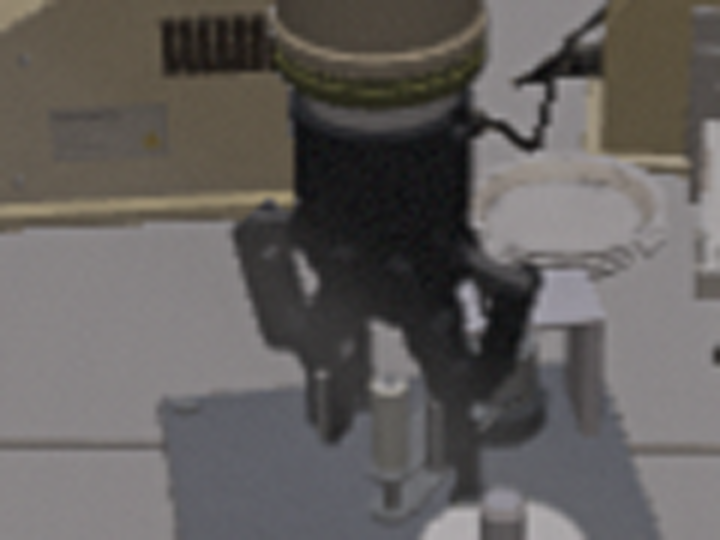

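The roller, top at crop (390,385), stands between the fingers. I'll pinch it and swing along the arc.

```bash
cat >> h.py <<'E'
def arc(th,z=.060):
    v=rl-pv; c=Ro.from_euler('z',-th).apply([*v,0])[:2]; return [*(pv+c),z],quat(np.arctan2(-c[0],c[1])+np.pi)
E
python3 - <<'E'
from h import *
print(eoat.grip(0.0,50))
s=sensors.get_state();print(s['time'],s['force'].round(1),s['width'])
for th in np.linspace(0,1.05,9)[1:]:
    p,q=arc(th); r=env.move_straight(p,q,rate=.07,threshold=40)
    s=sensors.get_state();print(round(s['time'],2),round(th,2),r,s['tool_pos'].round(4),s['force'].round(1),round(float(s['width']),3))
    if r: break
snap('side','s6');crop('s6',240,90,380,195,5)
E
```

```text
False
13.65 [-5.1  0.7  5.8] 0.16963410509182228
14.01 0.13 False [0.5682 0.152  0.0604] [ 2.2 -4.2  1.6] 0.17
14.37 0.26 False [0.5563 0.1603 0.0604] [-0.5 -4.9  4.4] 0.174
14.72 0.39 False [0.5454 0.1701 0.0604] [-0.9 -6.   6.3] 0.172
15.08 0.52 False [0.536  0.1812 0.0604] [-4.  -6.8  8. ] 0.171
15.44 0.66 False [0.528  0.1935 0.0604] [-5.5 -8.3 10.5] 0.176
15.8 0.79 False [0.5216 0.2067 0.0603] [-8.7 -7.7 12.1] 0.171
16.16 0.92 False [0.517  0.2208 0.0603] [-10.5  -6.5  13.9] 0.173
16.52 1.05 False [0.5146 0.2347 0.0603] [-12.1  -9.4  15.7] 0.171
```

View pics/s6_c240_90.png

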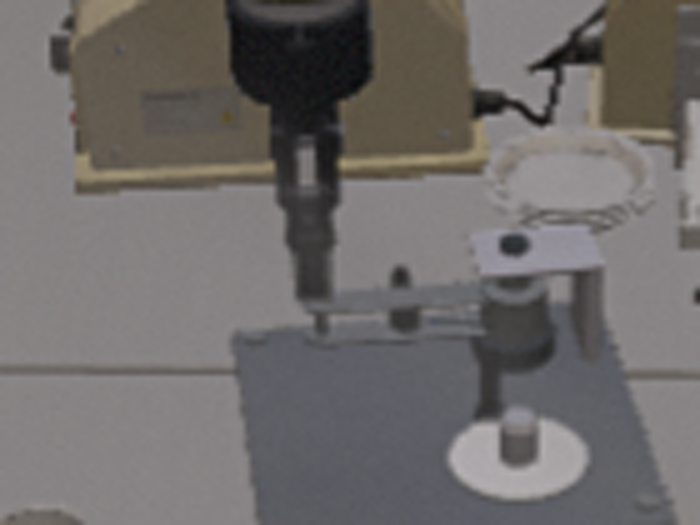

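The roller is held and the arm has come round beside the stop post. I'll continue to the stop in small steps.

Run:
```python
from h import *
for th in np.arange(1.08,1.26,.02):
    p,q=arc(th); r=env.move_straight(p,q,rate=.03,threshold=25)
    s=sensors.get_state();print(round(s['time'],2),round(th,2),r,s['tool_pos'].round(4),s['force'].round(1),round(float(s['width']),3))
    if r or s['force'][1]<-30: break
P,D=snap('side','s7');crop('s7',240,90,380,195,5); snap('top','t7');crop('t7',130,180,245,290,5)
```

```text
16.82 1.08 False [0.5143 0.2379 0.0603] [-11.9  -8.   15.1] 0.168
17.07 1.1 False [0.514  0.2401 0.0603] [-11.2  -7.9  14.3] 0.173
17.32 1.12 False [0.5139 0.2424 0.0603] [-12.   -7.4  15. ] 0.172
17.57 1.14 False [0.5138 0.2446 0.0602] [-12.6  -7.4  16. ] 0.172
17.82 1.16 False [0.5137 0.2469 0.0603] [-13.1  -7.7  16. ] 0.171
18.07 1.18 False [0.5137 0.248  0.0602] [-13.3 -12.4  18.5] 0.169
18.32 1.2 False [0.5139 0.2484 0.0602] [-14.8 -21.1  20.6] 0.173
18.57 1.22 False [0.5139 0.2488 0.0601] [-15.4 -30.1  24.7] 0.169
```

View pics/s7_c240_90.png

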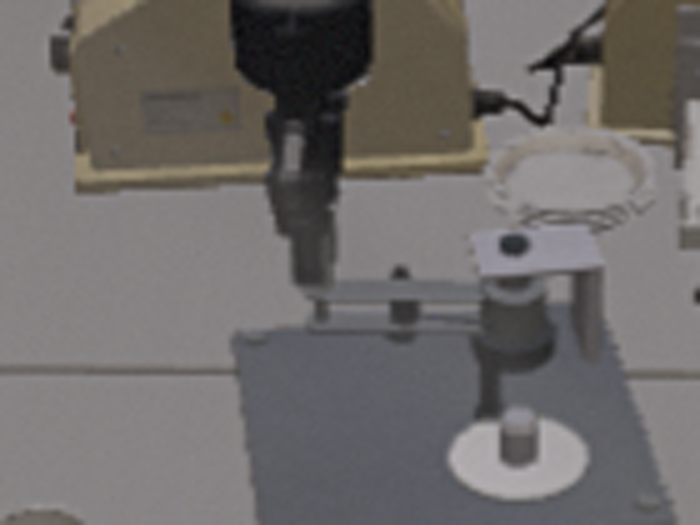

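View pics/t7_c130_180.png

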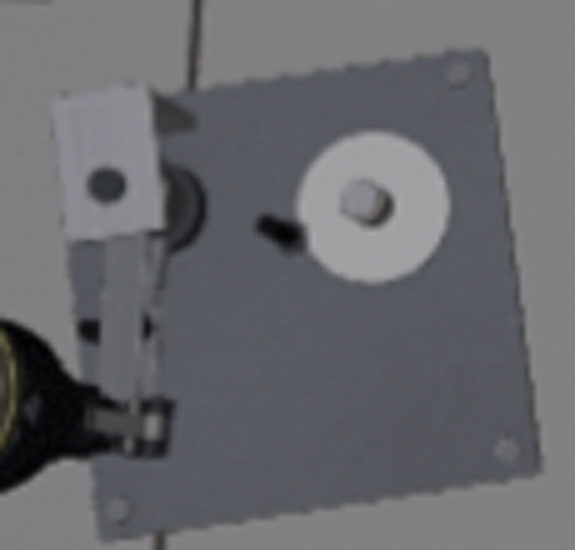

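The stop is reached. The tangential force rose from about 8 N (the spring) to 30 N over the last 4 mm, and the picture shows the arm against the stop post with the roller at crop (153,425) still pinched. I'll check that it's steady and that the roll and bystanders haven't moved.

Run:
```python
from h import *
for i in range(3):
    env.sleep(.4); s=sensors.get_state();print(round(s['time'],2),s['tool_pos'].round(4),s['force'].round(1),round(float(s['width']),3),abs(s['dq']).max().round(4))
t=lambda x,y,z:atz('top',[(x,y)],z)[0]
snap('top','t8');crop('t8',240,200,380,305,5)
a=cv2.imread('pics/top0.png').astype(int);b=cv2.imread('pics/t8.png').astype(int)
m=(abs(a-b).max(2)>30).astype(np.uint8);n,l,st,c=cv2.connectedComponentsWithStats(m)
print([x.tolist() for x in st[1:] if x[4]>15])
print('arm',atz('top',[(130+151/5,180+423/5)],.097),'ang of arm')
r=atz('top',[(240+350/5,200+353/5)],.028)[0];print('roll',r,np.linalg.norm(r[:2]-np.array([.5115,-.1246])))
```

```text
19.07 [0.5139 0.2488 0.0601] [-16.5 -31.3  24.3] 0.172 0.002
19.48 [0.5139 0.2488 0.0601] [-16.6 -29.1  24.6] 0.173 0.0011
19.88 [0.5139 0.2488 0.0601] [-15.6 -29.3  24.4] 0.17 0.0016
[[0, 205, 156, 275, 17329], [25, 218, 28, 10, 38], [162, 219, 10, 10, 66], [154, 227, 9, 5, 30], [20, 229, 12, 4, 28], [188, 233, 11, 8, 52], [150, 244, 8, 8, 51], [296, 257, 29, 28, 570], [156, 259, 9, 13, 56], [375, 269, 9, 25, 40], [389, 276, 8, 13, 36], [84, 409, 38, 71, 2104], [530, 414, 110, 66, 3801], [508, 431, 26, 38, 544], [140, 433, 99, 47, 2923], [628, 449, 12, 10, 64], [530, 458, 7, 8, 32]]
arm [[0.51345909 0.21289451 0.097     ]] ang of arm
roll [ 0.51222281 -0.1270749   0.028     ] 0.0025782917125581244
```

View pics/t8_c240_200.png

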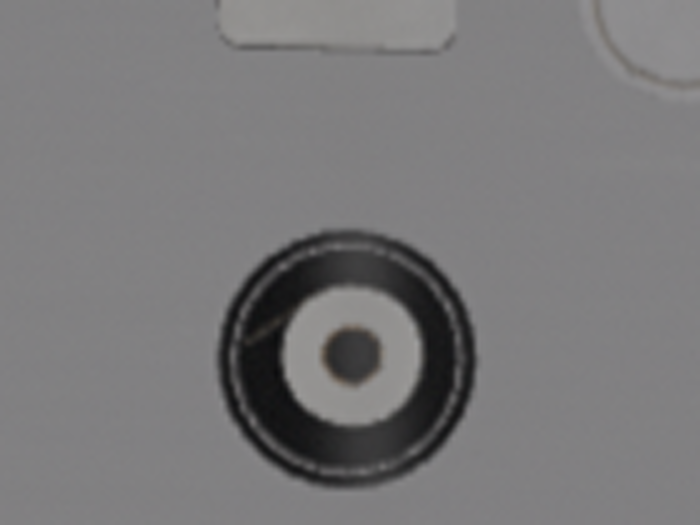

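View pics/t8.png

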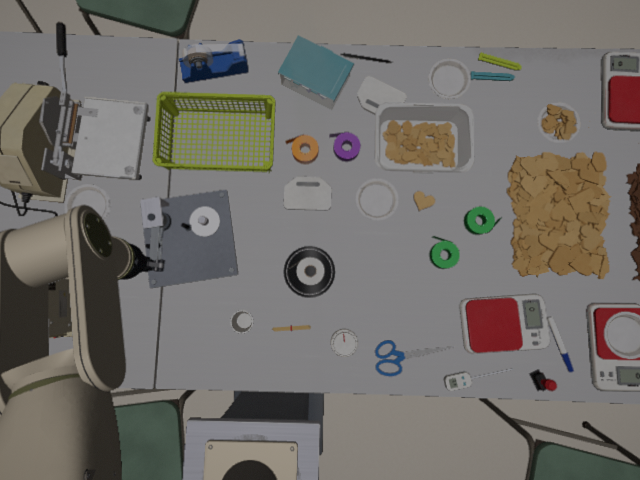

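Run:
```python
from h import *
job.job_done(); s=sensors.get_state();print(s['time'],s['tool_pos'],s['force'])
```

```text
the job is handed in; nothing more can be done
the job is handed in; nothing more can be done
```

I slid the white, brown-cored roll flat onto the mat under a light 20 N pinch. Then I pinched the tension arm's roller, swung it to its stop and handed the job in at about 20 s while still holding it there.

**Roll:** it lies flat about 2.6 mm from the mat's centre (limit 29 mm).

**Tension arm:**
- **At the stop:** the sideways force rose from about 8 N (the spring) to 30 N over the last few millimetres. It then stayed steady for over a second with the tool at rest.
- **Grip:** the fingers kept their pinch, with the opening still at about 14.5 mm.

**Bystanders:** comparing top pictures from before and after shows no change at any of them.

**Disagreements:**
- **Arm angle:** working it out from the tool position gives about 1.17 rad, slightly above the 1.13 rad stop. I put this down to calibration error and the grip giving slightly.
- **Extra force:** while holding, there was also about 16 N of side force and 24 N upward on the tool. That is well under the 120 N wrist limit, and I did not look into it further.
- **Misread picture:** the spot I first took for the roller in the top picture at the stop was probably a finger. The roller itself was hidden from that camera, so the hold is judged from the force and the finger opening.

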